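# Bring the steel test ball on its tray to the optical gauge

## Robot

A 7-joint arm with a two-finger parallel gripper is mounted at the origin on the work surface. World frame = base frame: x ahead of the robot, y to its left, z up, the work surface at z = 0. Lengths are in m, angles in rad, forces in N, time in s.
With the tool pointing down it reaches from about 0.425 to 0.95 m from the base axis. Payload 4.7 kg.
Tool frame: the origin (TCP) lies midway between the tips of the shut fingers; the grasp point (between the pads) lies 19 mm behind it (r.hold_point_z is the distance from the TCP to the grasp point, in m); z points along the fingers, x is the direction in which the jaws open and shut, and the axes are right-handed (so a half turn about z gives the same grasp; the last joint's range is limited). The gripper opens to 85 mm and grips with 20 to 120 N. Pads are 22 mm wide; open, the fingers measure 114 mm over their backs; the gripper's body (76 mm by 85 mm) begins 54 mm behind the grasp point. The pads swing forward as they close: fully open they stand 13 mm farther back than shut.
Start: joints at [-1.135, 0.469, -0.049, 1.532, 0.024, 1.141, -0.082], TCP at [0.303, 0.603, 0.231] pointing down, gripper open.
Joint ranges: [-2.59, 2.59], [-0.33, 1.99], [-1.39, 1.29], [0.1, 2.45], [-1.04, 4.18], [0.21, 1.99], [-2.66, 2.66]. Speed limits (rad/s): [2.57, 2.57, 3.14, 3.14, 3.14, 3.14, 3.14].

## Interface

Orientations are given as a rotation vector (axis times angle).
In Python, from workcell import r gives the robot as it stands. The module is installed in compiled form; this text tells all that it offers.
- The arm moves only by the tool arm_command, never from a script. Its argument "commands" is a list of rows, each a list of 4 numbers: the shift along the tool's x, y, z normalised to -1 to 1, where 1 is 150 mm, then the turn about the tool's z normalised to -1 to 1, where 1 is pi/2 rad. In form: [[tx, ty, tz, twist], ...]. A call has 1 to 8 rows; each row is the pose to reach, as a shift and turn from the pose commanded when the call began, along the tool's axes at that moment; what a row does not reach only later rows make up. A row lasts 1/10 s, in which the tool goes at most 50 mm and 8.59 degrees, less where a joint would pass 70% of its speed; a pose out of reach is approached as far as the arm can. A call with a number of a shift or a turn outside -1 to 1 is refused whole. A call with a gripper value outside its range is refused whole. "jaw" is the closure in counts, from 0 (fully open) to 255 (shut), set as the call begins (left out, the last holds). The fingers move at their own pace and stop on an object; "squeeze" is the grip in N (left out, the last holds). Time passes only in rows, so rows that repeat a pose let the fingers close. It gives the time, the measured TCP pose, the force and the opening at its end, in the units of the state.
- r.state(): the state, without advancing time (a new reading comes with each control period).
- r.get_image(name): name is "scene" or "top" or "wrist"; returns a dict with "frame" (420x560x3 uint8, red, green, blue), "fovy" (degrees; the focal length in pixels is half the picture's height over the tangent of half this angle, whatever the lens; pixels are square), "cx", "cy" (the principal point, pixels), "cam_to_world" (4x4, takes a point from camera to world coordinates). Camera axes: x right, y up, looking along -z (the intrinsics and any distortion apply to the point x, -y, -z); pixel columns grow to the right and rows downward; lengths in m; the calibration is good to about 2 mm. A picture is of the moment at which its call begins. There is no depth.
- r.close_job(): hands the job in, once; it reports no verdict.
The state is a dict: "time_s": time; "joint_pos": joint angles; "qvel": joint speeds; "effort": joint torques, N m; "tool_pos": TCP position; "orientation": TCP orientation; "wrist_force": force on the tool from outside, world axes, zero at the start; "torque": the same for the moment, N m; "width": finger opening in m.
Only numpy, scipy, OpenCV 4.12 (cv2) and the standard library are available. Lean on these libraries where they do the work, as an engineer would, in place of code of your own. Each camera call takes 0.05 s, during which the arm holds its last target.

## Task

Swing the clear front door of the impact guard wide open by its red handle, draw the blue ball tray out through the doorway by its square stem (the stem slides along the slot in the roof), and carry it level so that the loose steel ball stays in its shallow pocket. Finish by holding the tray level and still in the air with the ball in the light beam of the aluminium gauge, midway between its two lenses; the program ends while the gripper is still holding the tray there. Leave the door open, do not bump the gauge, and leave the lens mount, white diffuser disc and screwdriver where they are.

Things in the scene. Friction and masses are not known exactly. Their poses are not given: they have to be found in the camera images.
- guard_door (a joint): Hinge of the guard's clear door: 0 shut, grows as it opens towards the robot (clockwise from above), 1.57 is square to the guard, stop at 1.9 rad. Turns freely with slight friction, stays where left. Panel 150 mm wide, 8 thick, top edge 98 mm above the table.
- guard_door_handle (a point): Grip point on the door's red handle, 95 mm above the table: upright round bar, 12 mm in diameter, free upper end at 118 mm, clear of brackets down to 70 mm; its centre stands 34 mm off the door's outer face, 15 mm from the free edge. Moves with the door; axes: y along the door's width towards the hinge, x through the door, into the guard when shut.
- guard_door_hinge (a point): Point on the upright hinge axis at handle height, at the guard's left front corner (left as the robot sees it). The handle point lies, in the door's axes, at x -42 mm, y -135 mm from it.
- guard: Fixed clear box with aluminium edges, 150 mm deep (x), 150 wide (y), 100 high; origin under its centre on the table. Black floor, walls and roof 6 mm thick. The doorway (138 mm wide, 88 high) is its own -x side, roughly facing the robot. The roof slot, 36 mm wide along y = 0, is open at the front and ends 45 mm behind the centre; the tray's stem stands up through it.
- tray_grip (a point): Grip point on the axis of the tray's stem, 136 mm above the tray's underside. Stem: square aluminium bar 16 x 16 mm, faces along the tray's x and y, top at 151 mm. The tray (160 g) starts on the guard's floor, underside 6 mm above the table, its -x side roughly to the doorway, stem top 57 mm above the roof. It is out of the doorway with the stem 125 mm or more before the guard's centre.
- tray_pocket (a point): Floor centre of the tray's round pocket (white ring, 38 mm inside, 45 outside, rim 3 mm high), 32 mm in front (-x) of the stem axis, 6 mm above the tray's underside. The tray's plate is blue, 76 mm wide (y), 6 thick, from 55 mm in front of the stem axis to 45 mm behind it.
- ball_center (a point): Centre of the loose steel ball, 25 mm in diameter, about 64 g, which lies in the tray's pocket and can roll about 6 mm each way inside the ring; 18.5 mm above the tray's underside when in the pocket.
- gauge: Fixed aluminium gauge: base 100 (x) x 270 (y) x 15 mm high, two uprights to 130 mm height at y = -105 and +105 mm, 50 mm deep (x), 30 wide, each with a black lens barrel (38 mm in diameter) facing the other; free gap between barrels 160 mm. Origin under its centre.
- gauge_beam (a point): Middle of the gauge's light beam, half-way between the two lenses, 100 mm above the table. The beam is level and runs along this point's y; its x points away from the robot, so the space between the uprights is open along x and from above.
- lens_mount: Bystander: black lens mount on a post, base 60 x 60 mm, 109 mm high, origin under its centre.
- diffuser: Bystander: white disc 60 mm in diameter, 14 mm high, origin under its centre.
- driver: Bystander: yellow-handled screwdriver 140 mm long lying on the bench, origin under its middle.

How it is judged:
On the way, in this order (a step that is already met when the one before it is completed fails the run):
1. the door is wide open (more than 1.2 rad) while the tray is still in the guard (value of joint guard_door above 1.2 rad and horizontal distance between tray_grip and guard below 0.06 m), for 0.2 s.
2. the tray is out of the guard, lifted in the gripper (horizontal distance between tray_grip and guard above 0.12 m and height (world z) of tray_grip above 0.165 m and contact force between the fingers and tray above 1 N), for 0.2 s.
At the end, for the whole second after the job is handed in: Tray held in the air by the gripper alone, still, tilted under 0.1 rad; ball in its pocket, within 10 mm of the beam axis in height and across, 25 mm of the midpoint along it; door open over 1.0 rad; bystanders within 20 mm of their places (x of ball_center in the frame of gauge_beam between -0.01 and 0.01 m and y of ball_center in the frame of gauge_beam between -0.025 and 0.025 m and z of ball_center in the frame of gauge_beam between -0.01 and 0.01 m and angle between tray_grip's own z axis and vertical below 0.1 rad and distance between ball_center and tray_pocket below 0.022 m and contact force between the fingers and tray above 1 N and contact force between tray and gauge below 0.1 N and height (world z) of tray_grip above 0.19 m and linear speed of tray below 0.02 m/s and linear speed of ball below 0.05 m/s and value of joint guard_door above 1 rad and distance of each of lens_mount, diffuser, driver from where it was at the start of the episode below 0.02 m); the arm keeps its last pose, push and grip.
It fails at once if the tray tips more than 0.35 rad (angle between tray_grip's own z axis and vertical above 0.35 rad).
It fails at once if the ball leaves its pocket (distance between ball_center and tray_pocket above 0.022 m).
It fails at once if the gauge is bumped (more than 5 N) (contact force between gauge and anything else above 5 N).
It fails at once if a bystander is moved more than 20 mm (distance of any of lens_mount, diffuser, driver from where it was at the start of the episode above 0.02 m).
It also fails if it takes over 72 s, if anything falls off the work surface, if the arm or the gripper's body presses on something with over 40 N, if the wrist force passes 120 N, or if a joint passes its speed limit or range.

## Working session

There is one attempt and no reset: what is moved stays moved. The work goes in short steps, Python scripts to look and compute and a tool call to move; the robot and the scene stay as the last step left them, time stands still between calls to the robot, and variables do not carry over. Pictures are saved under pics/ and viewed, and the job is handed in when it is done.

Besides the shell and the picture viewer there is one more tool, called after "Emit:" as a command line: name --pt "numbers of a row" for each row, then --argument value for the rest. arm_command: Moves the arm, as the interface text tells. Its arguments: {"type":"object","properties":{"commands":{"type":"array"},"jaw":{"type":"number"},"squeeze":{"type":"number"}},"required":["commands"]}

```bash
mkdir -p pics; ls; python3 - <<'E'
from workcell import r
import cv2,json,numpy as np
s=r.state()
print({k:np.round(v,4).tolist() for k,v in s.items()}, r.hold_point_z)
for n in ["scene","top","wrist"]:
    d=r.get_image(n); cv2.imwrite(f"pics/{n}0.png",d["frame"][:,:,::-1])
    print(n,d["fovy"],d["cx"],d["cy"],np.round(d["cam_to_world"],4).tolist(),[k for k in d])
E
```

```text
pics
{'time_s': 0.0, 'joint_pos': [-1.1349, 0.4695, -0.0486, 1.5337, 0.0241, 1.141, -0.0823], 'qvel': [-0.0001, -0.0002, -0.0011, -0.0012, -0.0002, 0.0011, 0.0003], 'effort': [0.0015, -51.0322, -0.0457, -23.7704, 0.0107, 0.0076, 0.0], 'tool_pos': [0.3023, 0.6029, 0.2302], 'orientation': [2.6724, 1.6495, -0.0026], 'wrist_force': [0.1171, -0.2407, -0.0402], 'torque': [-0.004, 0.0132, -0.0084], 'width': 0.0857} 0.0187
scene 57.374743343799295 279.5618679345988 201.78054476626588 [[0.1435, -0.5543, 0.8199, 1.3075], [0.9895, 0.0643, -0.1298, -0.1264], [0.0192, 0.8298, 0.5577, 0.6085], [0.0, 0.0, 0.0, 1.0]] ['frame', 'fovy', 'cx', 'cy', 'cam_to_world']
top 44.9564962618954 276.3055442969687 203.99035479277453 [[0.0168, 0.9966, -0.0804, 0.5153], [-0.9999, 0.0165, -0.0036, -0.0248], [-0.0023, 0.0805, 0.9968, 1.0538], [0.0, 0.0, 0.0, 1.0]] ['frame', 'fovy', 'cx', 'cy', 'cam_to_world']
wrist 69.97734191816583 280.5748600936578 214.92650080533116 [[0.4483, -0.8498, -0.2774, 0.2309], [0.8939, 0.4256, 0.1409, 0.6394], [-0.0017, -0.3111, 0.9504, 0.3737], [0.0, 0.0, 0.0, 1.0]] ['frame', 'fovy', 'cx', 'cy', 'cam_to_world']
```

View pics/scene0.png

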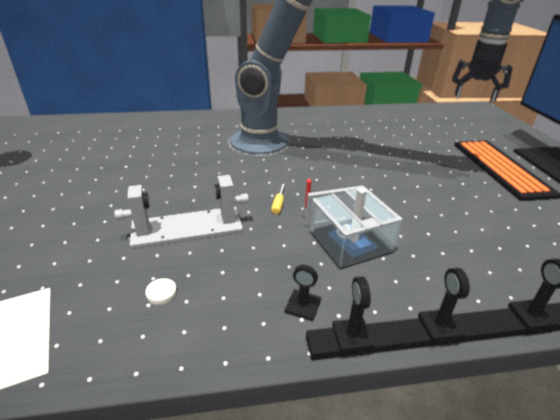

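View pics/top0.png

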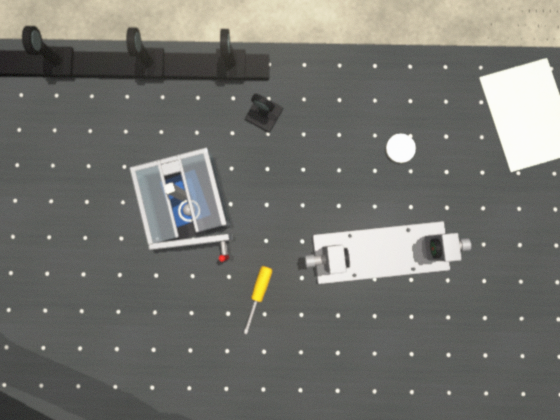

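View pics/wrist0.png

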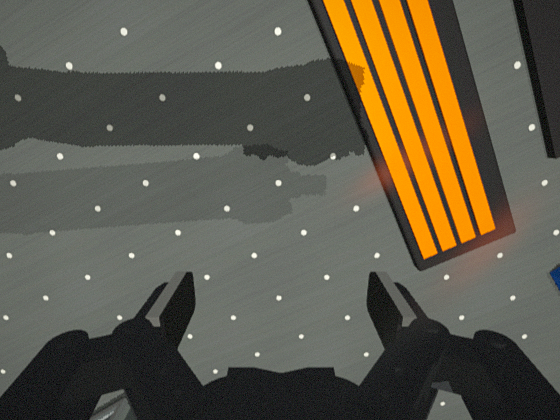

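The top view shows the guard at about (180,200), the red handle at (223,257) and the gauge at (382,252). The scene view shows the stem at (360,200) and the handle at (309,190). I'll enlarge crops of these.

```bash
cat > h.py <<'E'
import numpy as np,cv2
def f(d): return d["frame"].shape[0]/2/np.tan(np.radians(d["fovy"])/2)
def ray(d,u,v):
    F=f(d);M=np.array(d["cam_to_world"]);c=np.array([(u-d["cx"])/F,-(v-d["cy"])/F,-1.])
    w=M[:3,:3]@c; return M[:3,3],w/np.linalg.norm(w)
def atz(d,u,v,z):
    o,w=ray(d,u,v); return o+w*(z-o[2])/w[2]
def tri(obs):
    A=np.zeros((3,3));b=np.zeros(3);L=[]
    for d,u,v in obs:
        o,w=ray(d,u,v);P=np.eye(3)-np.outer(w,w);A+=P;b+=P@o;L.append((o,P))
    x=np.linalg.solve(A,b); return x,[float(np.linalg.norm(P@(x-o))) for o,P in L]
def proj(d,p):
    M=np.array(d["cam_to_world"]);c=np.linalg.inv(M)@np.append(p,1);F=f(d)
    return d["cx"]+F*c[0]/-c[2], d["cy"]-F*c[1]/-c[2]
def crop(d,x0,y0,x1,y1,k,name):
    im=d["frame"][y0:y1,x0:x1,::-1]; im=cv2.resize(im,None,fx=k,fy=k,interpolation=cv2.INTER_CUBIC)
    for i in range(x0,x1,10):
        if i%20==0: cv2.putText(im,str(i),((i-x0)*k,10),0,.35,(0,255,255),1); cv2.line(im,((i-x0)*k,12),((i-x0)*k,18),(0,255,255),1)
    for j in range(y0,y1):
        if j%20==0: cv2.putText(im,str(j),(0,(j-y0)*k+4),0,.35,(0,255,255),1); cv2.line(im,(26,(j-y0)*k),(32,(j-y0)*k),(0,255,255),1)
    cv2.imwrite("pics/"+name,im)
E
python3 - <<'E'
from workcell import r
import pickle
from h import *
D={n:r.get_image(n) for n in ["scene","top"]}
pickle.dump(D,open("d0.pkl","wb"))
crop(D["top"],120,140,240,270,5,"t_guard.png") if 0 else crop(D["top"],120,140,250,270,4,"t_guard.png")
crop(D["scene"],270,160,410,280,5,"s_guard.png")
crop(D["top"],295,210,480,295,4,"t_gauge.png")
crop(D["scene"],105,170,265,250,5,"s_gauge.png")
E
```

```text
(no output)
```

View pics/t_guard.png

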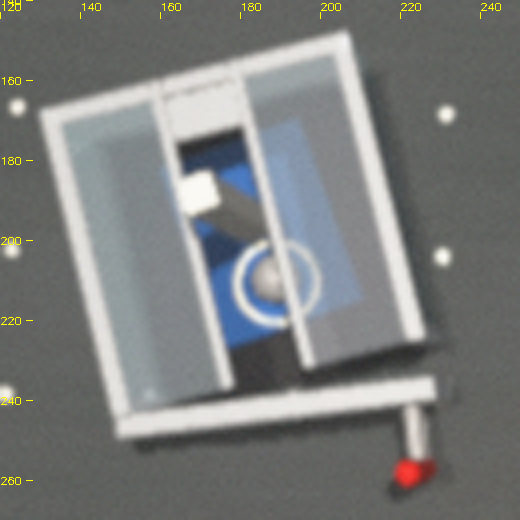

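View pics/s_guard.png

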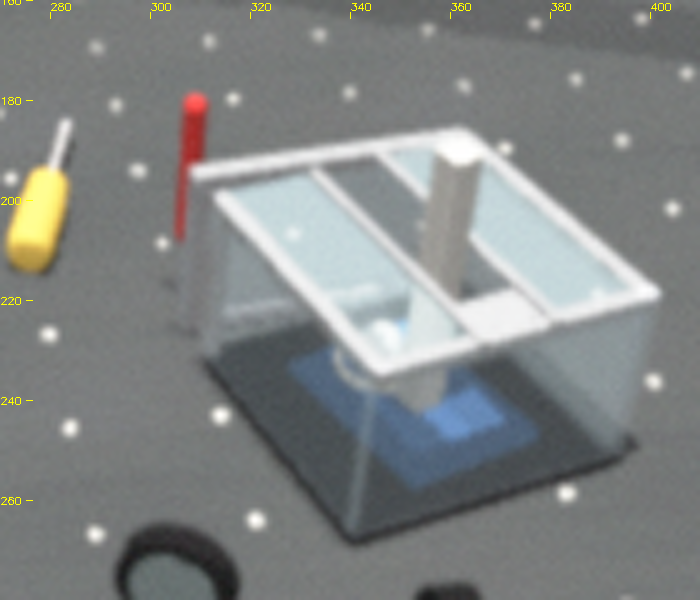

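View pics/t_gauge.png

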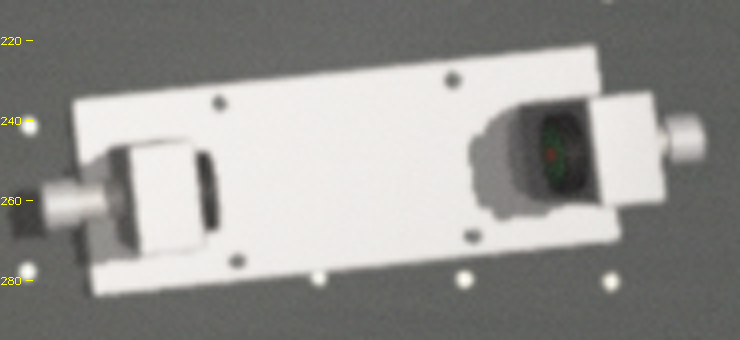

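View pics/s_gauge.png

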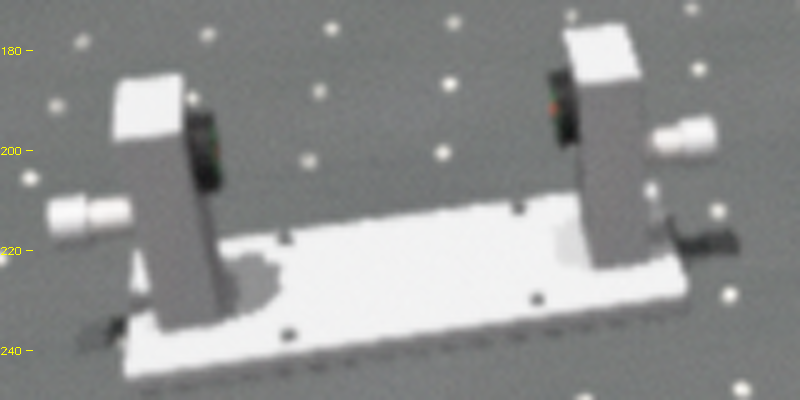

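Stem top: top view (169.6,188.7), scene (361.6,190). Handle top end: (221.7,258.2) and (309,180.6). Upright tops: top view (336.8,259.8) and (451.8,247.4), scene (225.5,180.8) and (134.8,191.5). Ball in the top view: (188,210).

```bash
python3 - <<'E'
import pickle
from h import *
np.set_printoptions(precision=4,suppress=True)
D=pickle.load(open("d0.pkl","rb"));t=D["top"];s=D["scene"]
for n,a,b in [("stem",(169.6,188.7),(361.6,190)),("handle",(221.7,258.2),(309,180.6)),("upL",(336.8,259.8),(225.5,180.8)),("upR",(451.8,247.4),(134.8,191.5))]:
    print(n,*tri([(t,*a),(s,*b)]))
stem=atz(t,169.6,188.7,.157);ball=atz(t,188,210,.0245)
h=atz(t,221.7,258.2,.118)
print("stem",stem,"ball",ball,"handle",h)
C=[atz(t,u,v,.1) for u,v in [(130.5,168.2),(207,148.5),(226.2,225)]]
print("corners",C, "d",np.linalg.norm(C[0]-C[1]),np.linalg.norm(C[2]-C[1]))
gc=(C[0]+C[2])/2;print("gc",gc)
d=C[1]-C[2];print("guard yaw",np.arctan2(d[1],d[0]), d2:=C[0]-C[1],np.arctan2(-d2[0],d2[1]))
# tray yaw from stem corners
k=[atz(t,120+u/4,140+v/4,.157) for u,v in [(176,185),(213,170),(221,207),(184,217)]]
for i in range(4):
  e=k[(i+1)%4]-k[i];print(np.linalg.norm(e),np.arctan2(e[1],e[0])%(np.pi/2)-0)
L=atz(t,336.8,259.8,.13);R=atz(t,451.8,247.4,.13);print("gauge",L,R,(L+R)/2,np.linalg.norm(L-R),"yaw",np.arctan2(-(L-R)[0],(L-R)[1]))
# gauge base corners z=.015
k=[atz(t,295+u/4,210+v/4,.015) for u,v in [(73,100),(597,46),(621,238),(95,295)]]
print(k,sum(k)/4)
# driver, mount, diffuser
for n,u,v,z in [("drv handle",265,268,.015),("drv mid",261,285,.01),("drv tip",246,333,.005),("mount",263,112,.0),("diff",401,148,.014)]: print(n,atz(t,u,v,z))
# door line: outer edges ends z=.098
for u,v in [(118,427),(433,388),(433,378),(118,415)]: print("door",atz(t,120+u/4,140+v/4,.098))
E
```

```text
stem [0.6123 0.1695 0.1531] [0.00010209133373527003, 0.00010209133373543514]
handle [0.4892 0.0777 0.1109] [0.0001334235251320509, 0.0001334235251320189]
upL [ 0.4903 -0.1327  0.125 ] [0.0005423450392250711, 0.0005423450392250088]
upR [ 0.5162 -0.342   0.1255] [0.00035816086967754363, 0.00035816086967746546]
stem [0.6118 0.1686 0.157 ] ball [0.5831 0.1583 0.0245] handle [0.4894 0.0771 0.118 ]
corners [array([0.6558, 0.2564, 0.1   ]), array([0.696 , 0.1123, 0.1   ]), array([0.5511, 0.0721, 0.1   ])] d 0.14963995488974544 0.1503653205883941
gc [0.6035 0.1643 0.1   ]
guard yaw 0.2701899569574815 [-0.0402  0.1441  0.    ] 0.2719496032209782
0.01767478378750431 0.40618219979707004
0.01698595249584697 0.24397919824357528
0.016965182306455648 0.2827971817641992
0.014798120425422607 0.2771233221434309
gauge [ 0.4904 -0.1326  0.13  ] [ 0.5162 -0.3408  0.13  ] [ 0.5033 -0.2367  0.13  ] 0.2097603347469592 yaw 0.1235594343532817
[array([ 0.5368, -0.0976,  0.015 ]), array([ 0.5689, -0.3653,  0.015 ]), array([ 0.4715, -0.3765,  0.015 ]), array([ 0.4384, -0.1098,  0.015 ])] [ 0.5039 -0.2373  0.015 ]
drv handle [ 0.4682 -0.0003  0.015 ]
drv mid [0.4335 0.0074 0.01  ]
drv tip [0.336  0.0361 0.005 ]
mount [0.795  0.0104 0.    ]
diff [ 0.7199 -0.2775  0.014 ]
door [0.5079 0.2154 0.098 ]
door [0.5287 0.0679 0.098 ]
door [0.5334 0.068  0.098 ]
door [0.5136 0.2156 0.098 ]
```

Emit:
arm_command --pt "-0.25 0.25 0 0" --pt "-0.5 0.5 0 0" --pt "-0.75 0.75 0 0" --pt "-1 1 0 0" --pt "-1 1 0 0" --jaw 0

```text
time_s: 0.75
tool_pos: [0.3722, 0.3958, 0.2314]
orientation: [2.678, 1.637, -0.001]
wrist_force: [-0.2, 0.2, -0.5]
width: 0.0856
```

Emit:
arm_command --pt "-0.25 0.25 0 0" --pt "-0.5 0.5 0 0" --pt "-0.75 0.75 0 0" --pt "-1 1 0 -0.1" --pt "-1 1 0 -0.2" --pt "-1 1 0 -0.3" --pt "-1 1 0 -0.385" --pt "-1 1 0 -0.385"

```text
time_s: 1.55
tool_pos: [0.4363, 0.201, 0.2314]
orientation: [-2.059, -2.372, -0.001]
wrist_force: [-0.6, 0.2, -1.2]
width: 0.0855
```

```bash
cat >> h.py <<'E'
from scipy.spatial.transform import Rotation as Ro
def rel(s,target,ang=None):
    R=Ro.from_rotvec(s["orientation"]).as_matrix()
    d=R.T@(np.array(target)-s["tool_pos"])
    a=np.arctan2(R[1,0],R[0,0])
    tw=None if ang is None else -((ang-a+np.pi/2)%np.pi-np.pi/2)/(np.pi/2)
    return np.round(d/.15,3),"ang",round(a,4),"twist",tw
E
python3 - <<'E'
from workcell import r
from h import *
s=r.state();print(s["time_s"],s["tool_pos"],Ro.from_rotvec(s["orientation"]).as_matrix().round(4).tolist(),s["width"])
print(rel(s,(.489,.077,.16),1.711))
d=r.get_image("wrist");cv2.imwrite("pics/w1.png",d["frame"][:,:,::-1])
import pickle;pickle.dump(d,open("w1.pkl","wb"))
E
```

```text
1.55 [0.43628285 0.20103318 0.231392  ] [[-0.1405, 0.9901, 0.0001], [0.9901, 0.1405, 0.0005], [0.0004, 0.0002, -1.0]] 0.08551369620839985
(array([-0.868,  0.232,  0.476]), 'ang', np.float64(1.7118), 'twist', np.float64(0.0005057444290029874))
```

View pics/w1.png

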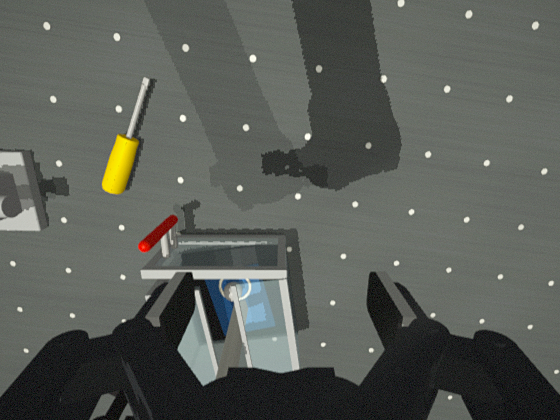

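The wrist view shows the handle's top end at about (144,246), with the door top bar along row 272. I'll check that against the estimate.

```bash
python3 - <<'E'
import pickle
from h import *
d=pickle.load(open("w1.pkl","rb"));t=pickle.load(open("d0.pkl","rb"))["top"]
crop(d,120,190,300,300,4,"w1c.png")
print(atz(d,144,246,.118),tri([(d,144,246),(t,221.7,258.2)]),proj(d,(.489,.077,.118)),proj(d,(.489,.077,.07)))
E
```

```text
[0.48829313 0.08048486 0.118     ] (array([0.48986151, 0.07811077, 0.11375563]), [0.0008202569982397451, 0.0008202569982397169]) (np.float64(140.22116031265585), np.float64(246.20858703517217)) (np.float64(159.87610798982303), np.float64(228.02958619531842))
```

View pics/w1c.png

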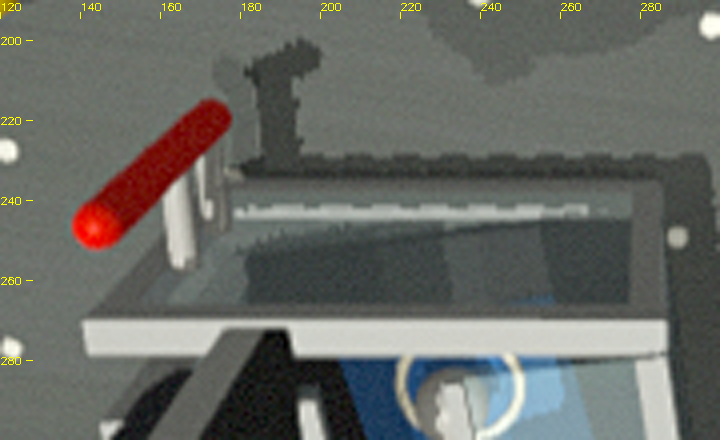

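Emit:
arm_command --pt "-0.2 0.06 0 0" --pt "-0.5 0.14 0 0" --pt "-0.75 0.2 0 0" --pt "-0.868 0.232 0 0" --pt "-0.868 0.232 0.2 0" --pt "-0.868 0.232 0.4 0" --pt "-0.868 0.232 0.4 0"

```text
time_s: 2.3
tool_pos: [0.4861, 0.0764, 0.1681]
orientation: [-2.06, -2.366, 0.01]
wrist_force: [-0.5, -0.3, -0.7]
width: 0.0852
```

Emit:
arm_command --pt "0.005 0.015 0.2 0" --pt "0.005 0.015 0.4 0" --pt "0.005 0.015 0.55 0" --pt "0.005 0.015 0.58 0" --pt "0.005 0.015 0.58 0"

```text
time_s: 2.8
tool_pos: [0.4914, 0.0782, 0.0848]
orientation: [2.061, 2.371, 0.0]
wrist_force: [0.3, -1.4, 0.0]
width: 0.0856
```

```bash
python3 - <<'E'
from workcell import r
from h import *
s=r.state();print(s["time_s"],s["tool_pos"],rel(s,(.489,.0785,.08),1.711))
d=r.get_image("wrist");cv2.imwrite("pics/w2.png",d["frame"][:,:,::-1])
E
```

```text
2.8 [0.49142578 0.07822251 0.08481349] (array([ 0.004, -0.016,  0.032]), 'ang', np.float64(1.7106), 'twist', np.float64(-0.0002792523643009529))
```

View pics/w2.png

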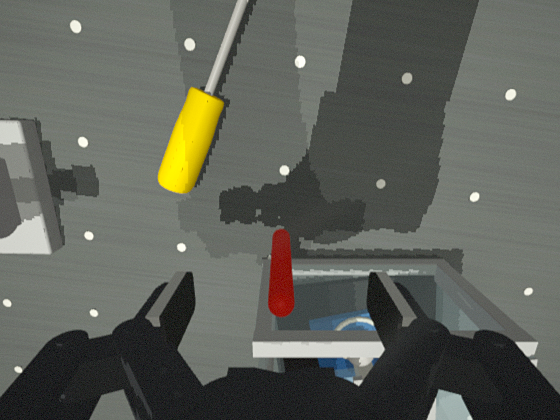

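The bar (281,270) stands midway between the pads, so I'll close on it.

Emit:
arm_command --pt "0 -0.01 0.02 0" --pt "0 -0.01 0.02 0" --pt "0 -0.01 0.02 0" --pt "0 -0.01 0.02 0" --pt "0 -0.01 0.02 0" --pt "0 -0.01 0.02 0" --pt "0 -0.01 0.02 0" --pt "0 -0.01 0.02 0" --jaw 255 --squeeze 40

```text
time_s: 3.65
tool_pos: [0.4899, 0.078, 0.0816]
orientation: [2.06, 2.371, 0.002]
wrist_force: [0.7, 1.9, 3.7]
width: 0.0105
```

```bash
python3 - <<'E'
from workcell import r
from h import *
s=r.state();print(s["time_s"],s["tool_pos"],s["width"],s["wrist_force"])
R=Ro.from_rotvec(s["orientation"]).as_matrix(); p0=s["tool_pos"]
H=np.array([.5112,.2165]); v=p0[:2]-H
print("rho",np.linalg.norm(v), "exp", np.hypot(.042,.135))
for dth in np.arange(.1,1.75,.1):
    c,q=np.cos(-dth),np.sin(-dth)
    p=H+np.array([[c,-q],[q,c]])@v
    d=R.T@np.append(p-p0[:2],0)/.15
    print(round(dth,2),p.round(3),round(np.hypot(*p),3),d.round(3)[:2])
E
```

```text
3.65 [0.48991463 0.07795702 0.08163103] 0.010490255156969918 [0.74355487 1.92724044 3.65760487]
rho 0.14016855974683012 exp 0.14138246001537816
0.1 [0.476 0.081] 0.483 [ 0.031 -0.088]
0.2 [0.463 0.085] 0.471 [ 0.071 -0.172]
0.3 [0.45 0.09] 0.459 [ 0.12  -0.252]
0.4 [0.438 0.097] 0.448 [ 0.176 -0.327]
0.5 [0.426 0.105] 0.439 [ 0.239 -0.396]
0.6 [0.415 0.114] 0.431 [ 0.308 -0.458]
0.7 [0.406 0.124] 0.424 [ 0.384 -0.513]
0.8 [0.397 0.135] 0.419 [ 0.465 -0.56 ]
0.9 [0.389 0.147] 0.416 [ 0.55  -0.599]
1.0 [0.383 0.16 ] 0.415 [ 0.638 -0.629]
1.1 [0.378 0.173] 0.416 [ 0.729 -0.65 ]
1.2 [0.374 0.186] 0.418 [ 0.822 -0.662]
1.3 [0.372 0.2  ] 0.422 [ 0.915 -0.665]
1.4 [0.371 0.214] 0.428 [ 1.008 -0.658]
1.5 [0.371 0.228] 0.436 [ 1.1   -0.642]
1.6 [0.373 0.242] 0.445 [ 1.19  -0.617]
1.7 [0.377 0.255] 0.455 [ 1.277 -0.583]
```

Emit:
arm_command --pt "0.031 -0.088 0 0.03" --pt "0.071 -0.172 0 0.07" --pt "0.12 -0.252 0 0.11" --pt "0.176 -0.327 0 0.15" --pt "0.239 -0.396 0 0.19" --pt "0.308 -0.458 0 0.23" --pt "0.308 -0.458 0 0.23"

```text
time_s: 4.35
tool_pos: [0.4152, 0.1146, 0.0817]
orientation: [2.452, 1.964, 0.003]
wrist_force: [2.2, -0.0, 1.3]
width: 0.0109
```

```bash
cat > arc.py <<'E'
from workcell import r
from h import *
s=r.state();print(s["time_s"],s["tool_pos"],s["width"],s["wrist_force"],s["torque"])
R=Ro.from_rotvec(s["orientation"]).as_matrix(); p0=s["tool_pos"]
H=np.array([.5112,.2165]); v=p0[:2]-H
print("rho",np.linalg.norm(v),"door open",.271-(np.arctan2(v[1],v[0])-np.arctan2(-.135,-.042)),"joints",s["joint_pos"].round(3) if hasattr(s["joint_pos"],'round') else s["joint_pos"])
for dth in np.arange(.1,1.25,.1):
    c,q=np.cos(-dth),np.sin(-dth)
    p=H+np.array([[c,-q],[q,c]])@v
    d=R.T@np.append(p-p0[:2],0)/.15
    print(round(dth,2),p.round(3),round(np.hypot(*p),3),d.round(3)[:2])
E
python3 arc.py
```

```text
4.35 [0.41517404 0.11461226 0.08166176] 0.01090550632635922 [ 2.16840974 -0.0328882   1.27008501] [ 0.00165666 -0.34292645 -0.30066309]
rho 0.14000749112149818 door open 0.7251698915937245 joints [-0.55   0.292  0.214  2.246 -0.107  0.611  1.094]
0.1 [0.405 0.125] 0.424 [ 0.052 -0.078]
0.2 [0.397 0.136] 0.419 [ 0.111 -0.15 ]
0.3 [0.389 0.148] 0.416 [ 0.177 -0.216]
0.4 [0.383 0.16 ] 0.415 [ 0.249 -0.275]
0.5 [0.378 0.173] 0.416 [ 0.327 -0.327]
0.6 [0.374 0.187] 0.418 [ 0.409 -0.37 ]
0.7 [0.372 0.2  ] 0.423 [ 0.496 -0.405]
0.8 [0.371 0.214] 0.429 [ 0.585 -0.431]
0.9 [0.372 0.228] 0.436 [ 0.677 -0.449]
1.0 [0.374 0.242] 0.445 [ 0.77  -0.456]
1.1 [0.377 0.256] 0.455 [ 0.863 -0.455]
1.2 [0.381 0.269] 0.467 [ 0.956 -0.444]
```

Emit:
arm_command --pt "0.052 -0.078 0 0.04" --pt "0.111 -0.15 0 0.08" --pt "0.177 -0.216 0 0.12" --pt "0.249 -0.275 0 0.16" --pt "0.249 -0.275 0 0.16"

```text
time_s: 4.85
tool_pos: [0.3824, 0.1596, 0.0816]
orientation: [-2.678, -1.642, 0.003]
wrist_force: [-1.3, -1.1, 8.5]
width: 0.0107
```

```bash
python3 arc.py
```

```text
4.85 [0.38236219 0.15962746 0.08155738] 0.010747963023690271 [-1.34580273 -1.09588528  8.52531487] [-0.10880037  0.46998687  0.00700199]
rho 0.14083204913628813 door open 1.1244751286487893 joints [-0.716  0.272  0.254  2.28  -0.12   0.603  0.729]
0.1 [0.377 0.173] 0.415 [ 0.063 -0.07 ]
0.2 [0.374 0.186] 0.418 [ 0.132 -0.133]
0.3 [0.371 0.2  ] 0.422 [ 0.208 -0.188]
0.4 [0.37  0.214] 0.428 [ 0.289 -0.236]
0.5 [0.371 0.228] 0.436 [ 0.374 -0.276]
0.6 [0.373 0.242] 0.445 [ 0.462 -0.307]
0.7 [0.376 0.256] 0.455 [ 0.554 -0.329]
0.8 [0.381 0.269] 0.466 [ 0.647 -0.342]
0.9 [0.387 0.282] 0.479 [ 0.74  -0.345]
1.0 [0.394 0.294] 0.491 [ 0.834 -0.339]
1.1 [0.402 0.306] 0.505 [ 0.927 -0.324]
1.2 [0.412 0.316] 0.519 [ 1.017 -0.299]
```

Reach is fine so far. Continuing to about 1.6 rad.

Emit:
arm_command --pt "0.063 -0.07 0 0.04" --pt "0.132 -0.133 0 0.08" --pt "0.208 -0.188 0 0.12" --pt "0.289 -0.236 0 0.16" --pt "0.374 -0.276 0 0.2" --pt "0.418 -0.293 0 0.22" --pt "0.418 -0.293 0 0.22" --pt "0.418 -0.293 0 0.22"

```text
time_s: 5.65
tool_pos: [0.3699, 0.2347, 0.0814]
orientation: [-2.92, -1.157, 0.01]
wrist_force: [-8.2, -0.8, 13.7]
width: 0.0104
```

```bash
python3 arc.py|head -3; python3 - <<'E'
from workcell import r
from h import *
d=r.get_image("wrist");cv2.imwrite("pics/w3.png",d["frame"][:,:,::-1])
d=r.get_image("top");cv2.imwrite("pics/t3.png",d["frame"][:,:,::-1])
E
```

```text
5.65 [0.36987468 0.23467584 0.08143965] 0.01042249584006423 [-8.19423836 -0.79255475 13.6924593 ] [ 0.01995121  1.72277317 -0.1646051 ]
rho 0.14248932287080054 door open -4.615100246452376 joints [-0.919  0.31   0.306  2.229 -0.162  0.628  0.26 ]
0.1 [0.372 0.249] 0.448 [ 0.076 -0.057]
```

View pics/w3.png

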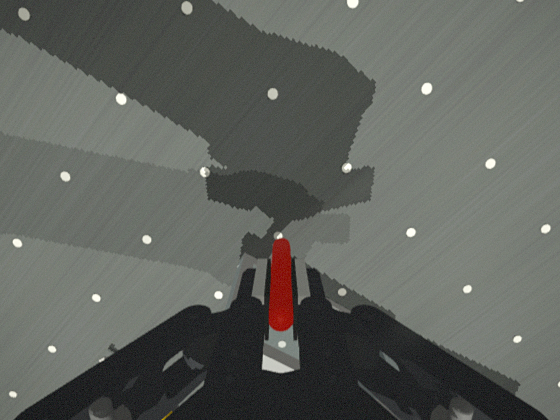

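View pics/t3.png

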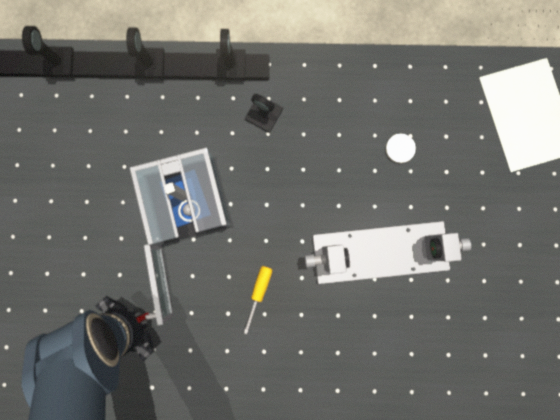

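The door is at about 1.65 rad, with its panel along (150,245)-(160,320) in the top view. I'll open slightly and rise.

Emit:
arm_command --pt "0 0 0 0" --pt "0 0 0 0" --pt "0 0 0 0" --pt "0 0 -0.1 0" --pt "0 0 -0.3 0" --pt "0 0 -0.6 0" --pt "0 0 -0.9 0" --pt "0 0 -1 0" --jaw 190

```text
time_s: 6.55
tool_pos: [0.3746, 0.2359, 0.2355]
orientation: [-2.919, -1.153, -0.011]
wrist_force: [0.7, -0.3, -0.5]
width: 0.0216
```

```bash
python3 - <<'E'
from workcell import r
from h import *
s=r.state();print(s["time_s"],s["tool_pos"],s["width"],s["wrist_force"])
print(rel(s,(.612,.169,.235),.275),rel(s,(.612,.169,.235),.275+np.pi/2))
print(rel(s,(.565,.156,.235),.275))
E
```

```text
6.55 [0.37460816 0.2359436  0.23547284] 0.021609738685297357 [ 0.66358299 -0.34120644 -0.54186445]
(array([0.85 , 1.407, 0.01 ]), 'ang', np.float64(0.7525), 'twist', np.float64(0.3039808525568415)) (array([0.85 , 1.407, 0.01 ]), 'ang', np.float64(0.7525), 'twist', np.float64(-0.6960191474431584))
(array([0.562, 1.257, 0.008]), 'ang', np.float64(0.7525), 'twist', np.float64(0.3039808525568415))
```

Emit:
arm_command --pt "0.08 0.18 0 0.05" --pt "0.17 0.4 0 0.12" --pt "0.27 0.62 0 0.19" --pt "0.37 0.84 0 0.26" --pt "0.44 1 0 0.304" --pt "0.44 1 0 0.304" --pt "0.44 1 0 0.304" --jaw 60

```text
time_s: 7.25
tool_pos: [0.5229, 0.1702, 0.2307]
orientation: [3.111, 0.43, -0.002]
wrist_force: [-1.1, 0.4, -0.2]
width: 0.0655
```

```bash
python3 - <<'E'
from workcell import r
from h import *
import pickle
s=r.state();print(s["time_s"],s["tool_pos"],s["width"],s["wrist_force"])
print(rel(s,(.612,.169,.235),.275))
d=r.get_image("wrist");cv2.imwrite("pics/w4.png",d["frame"][:,:,::-1])
pickle.dump(d,open("w4.pkl","wb"));print(proj(d,(.612,.169,.157)))
E
```

```text
7.25 [0.52293717 0.17015258 0.23065039] 0.065521304595618 [-1.12509216  0.42293539 -0.2269641 ]
(array([ 0.569,  0.169, -0.03 ]), 'ang', np.float64(0.2749), 'twist', np.float64(-8.918226238835402e-05))
(np.float64(388.0180758394275), np.float64(256.2864161369568))
```

View pics/w4.png

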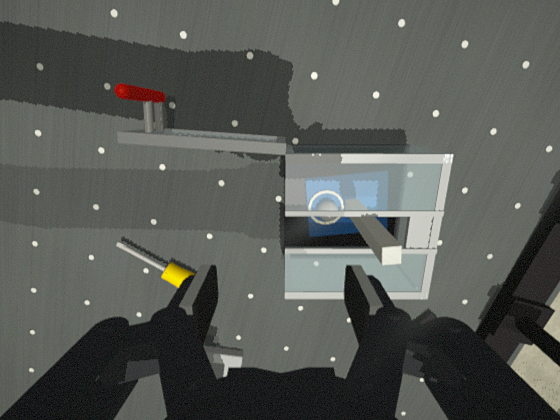

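```bash
python3 - <<'E'
from h import *
import pickle
d=pickle.load(open("w4.pkl","rb"))
crop(d,270,140,460,305,4,"w4c.png")
E
```

```text
(no output)
```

View pics/w4c.png

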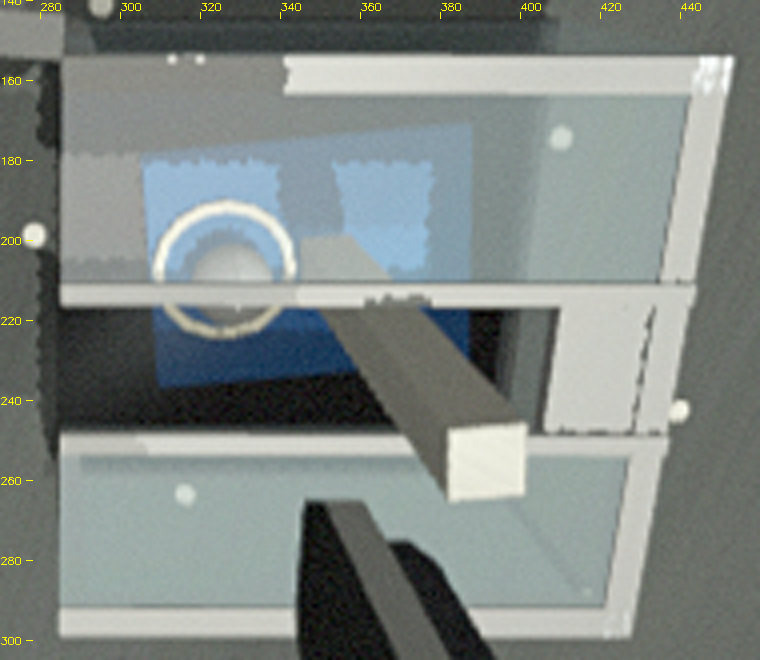

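```bash
python3 - <<'E'
from h import *
import pickle
from workcell import r
d=pickle.load(open("w4.pkl","rb"));t=pickle.load(open("d0.pkl","rb"))["top"]
P=lambda u,v,z: atz(d,270+u/4,140+v/4,z)
k=[P(*c,.157) for c in [(448,430),(526,422),(525,494),(448,501)]]
for i in range(4):
  e=k[(i+1)%4]-k[i];print(np.linalg.norm(e),np.arctan2(e[1],e[0])%(np.pi/2))
print("stem",sum(k)/4, tri([(d,270+486.7/4,140+461.7/4),(t,169.6,188.7)]))
k=[P(*c,.012) for c in [(140,160),(472,123),(160,388),(400,362)]]
for a,b in [(0,1),(2,3),(0,2)]:
  e=k[b]-k[a];print("plate",np.linalg.norm(e),np.arctan2(e[1],e[0])%(np.pi/2))
a,b=P(62,436,.1),P(525,436,.1);e=b-a;print("roof",np.arctan2(e[1],e[0]))
s=r.state()
print(rel(s,(.613,.1705,.235),.36))
E
```

```text
0.015242692997937943 0.3884416682500574
0.015830831464074227 0.3870478080207991
0.015359126147404676 0.3777685888525535
0.015667494487221025 0.37965748948559774
stem [0.6145467  0.17040977 0.157     ] (array([0.61314081, 0.16962446, 0.15682783]), [0.0016205395267349023, 0.0016205395267348654])
plate 0.10077976557831995 0.3879686833396664
plate 0.0776792335237617 0.39224910036507615
plate 0.07560962072016982 0.3861909575949114
roof 0.2756090909539733
(array([ 0.581,  0.167, -0.029]), 'ang', np.float64(0.2762), 'twist', np.float64(-0.05334222576047101))
```

Emit:
arm_command --pt "0.12 0.04 -0.03 -0.02" --pt "0.3 0.09 -0.03 -0.05" --pt "0.48 0.14 -0.03 -0.07" --pt "0.581 0.167 -0.03 -0.07" --pt "0.581 0.167 -0.03 -0.07" --pt "0.581 0.167 -0.03 -0.07" --jaw 0

```text
time_s: 7.9
tool_pos: [0.6125, 0.1709, 0.2354]
orientation: [-3.083, -0.603, 0.003]
wrist_force: [0.1, -0.0, 0.1]
width: 0.0854
```

```bash
python3 - <<'E'
from workcell import r
from h import *
import pickle
s=r.state();print(s["time_s"],s["tool_pos"],s["width"],s["wrist_force"])
print(rel(s,(.613,.170,.124),.385))
d=r.get_image("wrist");cv2.imwrite("pics/w5.png",d["frame"][:,:,::-1])
pickle.dump(d,open("w5.pkl","wb"));print(proj(d,(.613,.17,.157)))
E
```

```text
7.9 [0.61251899 0.17088377 0.23540428] 0.08540952949986215 [ 0.08542695 -0.03438062  0.06196363]
(array([0.002, 0.007, 0.743]), 'ang', np.float64(0.3864), 'twist', np.float64(0.0008920907790644225))
(np.float64(280.7980101970397), np.float64(225.6718969595843))
```

View pics/w5.png

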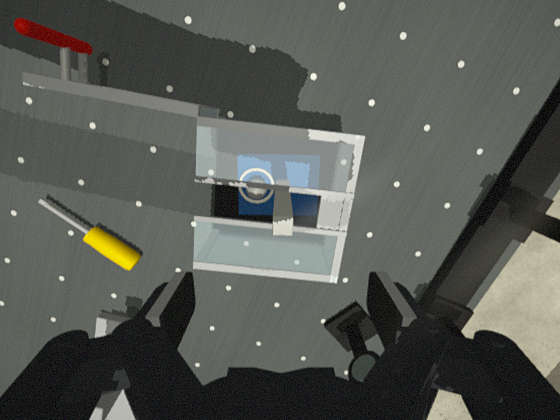

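The stem top is at (282.5,226.5), within about 2 px of the prediction and square to the jaws. Descending.

Emit:
arm_command --pt "0.003 0.007 0.15 0" --pt "0.003 0.007 0.35 0" --pt "0.003 0.007 0.55 0" --pt "0.003 0.007 0.7 0" --pt "0.003 0.007 0.74 0" --pt "0.003 0.007 0.74 0" --pt "0.003 0.007 0.74 0"

```text
time_s: 8.65
tool_pos: [0.6151, 0.1698, 0.1263]
orientation: [-3.083, -0.602, -0.003]
wrist_force: [-0.6, 0.9, 0.4]
width: 0.0856
```

```bash
python3 - <<'E'
from workcell import r
from h import *
s=r.state();print(s["time_s"],s["tool_pos"],s["width"],s["wrist_force"])
d=r.get_image("wrist");cv2.imwrite("pics/w6.png",d["frame"][:,:,::-1])
E
```

```text
8.65 [0.61512419 0.16980896 0.12628822] 0.08559960898019049 [-0.61949048  0.93980397  0.37094283]
```

View pics/w6.png

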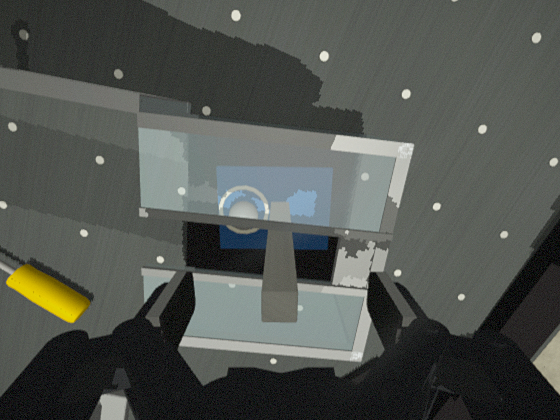

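Centred (stem at column 280). I'll close in two stages so the tray isn't jerked.

Emit:
arm_command --pt "0 0 0 0" --pt "0 0 0 0" --pt "0 0 0 0" --pt "0 0 0 0" --pt "0 0 0 0" --pt "0 0 0 0" --jaw 185 --squeeze 25

```text
time_s: 9.3
tool_pos: [0.6146, 0.1694, 0.1248]
orientation: [-3.083, -0.601, 0.0]
wrist_force: [-0.2, 0.2, 0.0]
width: 0.0232
```

Emit:
arm_command --pt "0 0 0 0" --pt "0 0 0 0" --pt "0 0 0 0" --pt "0 0 0 0" --jaw 255 --squeeze 25

```text
time_s: 9.7
tool_pos: [0.6147, 0.1694, 0.1248]
orientation: [-3.084, -0.601, -0.001]
wrist_force: [1.2, 0.4, -0.3]
width: 0.0155
```

Emit:
arm_command --pt "0 0 0 0" --pt "0 0 0 0" --pt "0 0 0 0" --squeeze 60

```text
time_s: 10.0
tool_pos: [0.6148, 0.1694, 0.1249]
orientation: [-3.084, -0.601, -0.001]
wrist_force: [0.7, -0.3, -0.1]
width: 0.0151
```

```bash
python3 - <<'E'
from workcell import r
from h import *
s=r.state();print(s["time_s"],s["tool_pos"],s["orientation"],s["width"],s["wrist_force"])
g=np.array([.6035,.1643])
u=np.array([np.cos(.275),np.sin(.275)])
print(rel(s,(.613,.17,.124),.275), (s["tool_pos"][:2]-g)@u)
print("pull 100mm dir", rel(dict(s,tool_pos=np.zeros(3)),np.append(-u*.15,0)))
E
```

```text
10.0 [0.61479402 0.16944249 0.12490502] [-3.08353187e+00 -6.01058293e-01 -7.69435771e-04] 0.015125490237093078 [ 0.66770685 -0.27202768 -0.07561703]
(array([-0.01 , -0.008,  0.006]), 'ang', np.float64(0.385), 'twist', np.float64(0.07004255676288118)) 0.012266074470276032
pull 100mm dir (array([-0.994, -0.11 , -0.   ]), 'ang', np.float64(0.385), 'twist', None)
```

Emit:
arm_command --pt "0 0 -0.01 0" --pt "0 0 -0.025 0" --pt "0 0 -0.045 0" --pt "0 0 -0.065 0" --pt "0 0 -0.08 0" --pt "0 0 -0.085 0" --pt "0 0 -0.085 0"

```text
time_s: 10.7
tool_pos: [0.6146, 0.1695, 0.1377]
orientation: [-3.083, -0.601, -0.0]
wrist_force: [-0.2, -1.0, -2.8]
width: 0.015
```

```bash
python3 - <<'E'
from workcell import r
from h import *
s=r.state();print(s["time_s"],s["tool_pos"],s["orientation"],s["width"],s["wrist_force"],s["torque"])
d=r.get_image("wrist");cv2.imwrite("pics/w7.png",d["frame"][:,:,::-1])
E
```

```text
10.7 [0.61462333 0.16948709 0.1377226 ] [-3.08338508e+00 -6.01097276e-01 -4.19321230e-04] 0.014956126378139227 [-0.16020768 -1.04711569 -2.78077677] [-0.035223    0.01104591  0.02566415]
```

View pics/w7.png

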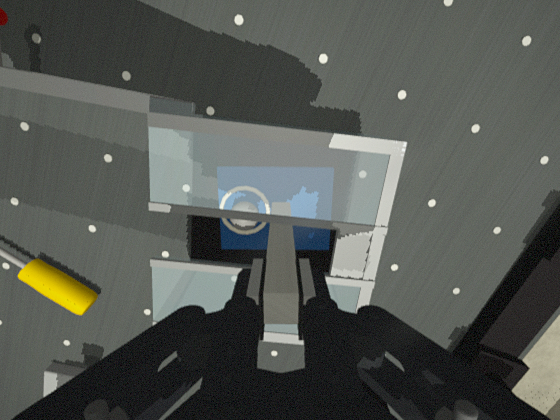

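Lifted level and the ball is in the ring. Drawing out along the guard's -x with a gentle ramp.

Emit:
arm_command --pt "-0.013 -0.001 0 0" --pt "-0.04 -0.004 0 0" --pt "-0.08 -0.009 0 0.01" --pt "-0.132 -0.015 0 0.02" --pt "-0.195 -0.021 0 0.03" --pt "-0.26 -0.029 0 0.04" --pt "-0.325 -0.036 0 0.05" --pt "-0.39 -0.043 0 0.055"

```text
time_s: 11.55
tool_pos: [0.557, 0.1532, 0.1376]
orientation: [-3.107, -0.466, 0.0]
wrist_force: [-0.1, -0.8, -2.4]
width: 0.0155
```

```bash
python3 - <<'E'
from workcell import r
from h import *
s=r.state();print(s["time_s"],s["tool_pos"],s["orientation"],s["width"],s["wrist_force"],s["torque"])
u=np.array([np.cos(.275),np.sin(.275)])
p=s["tool_pos"][:2]-[.6035,.1643];print("guard frame",p@u,p@[-u[1],u[0]])
print(rel(dict(s,tool_pos=np.zeros(3)),np.append(-u*.15,0),.275))
E
```

```text
11.55 [0.5569525  0.15318725 0.13761295] [-3.10665628e+00 -4.65888269e-01  1.48329703e-04] 0.01549227569090748 [-0.13361721 -0.83920149 -2.39406454] [ 0.02899113  0.00297418 -0.00389358]
guard frame -0.047816124411722595 0.0019446373654098984
(array([-1.   , -0.023,  0.   ]), 'ang', np.float64(0.2977), 'twist', np.float64(0.014457975521691629))
```

Emit:
arm_command --pt "-0.067 -0.002 0 0.007" --pt "-0.133 -0.003 0 0.014" --pt "-0.2 -0.005 0 0.014" --pt "-0.267 -0.006 0 0.014" --pt "-0.333 -0.008 0 0.014" --pt "-0.4 -0.009 0 0.014" --pt "-0.467 -0.011 0 0.014" --pt "-0.533 -0.012 0 0.014"

```text
time_s: 12.35
tool_pos: [0.4802, 0.1314, 0.1376]
orientation: [-3.111, -0.433, -0.0]
wrist_force: [0.4, 0.4, -1.7]
width: 0.015
```

Emit:
arm_command --pt "-0.06 0 -0.005 0" --pt "-0.11 0 -0.02 0" --pt "-0.15 0 -0.045 0" --pt "-0.18 0 -0.08 0" --pt "-0.2 0 -0.125 0" --pt "-0.21 0 -0.18 0" --pt "-0.21 0 -0.24 0" --pt "-0.21 0 -0.3 0"

```text
time_s: 13.15
tool_pos: [0.4511, 0.1232, 0.1836]
orientation: [-3.111, -0.433, -0.002]
wrist_force: [-0.4, 0.2, -2.3]
width: 0.0153
```

```bash
python3 - <<'E'
from workcell import r
from h import *
s=r.state();print(s["time_s"],s["tool_pos"],s["orientation"],s["width"],s["wrist_force"],s["torque"])
u=np.array([np.cos(.275),np.sin(.275)])
p=s["tool_pos"][:2]-[.6035,.1643];print("guard frame",p@u,p@[-u[1],u[0]])
d=r.get_image("wrist");cv2.imwrite("pics/w8.png",d["frame"][:,:,::-1])
d=r.get_image("top");cv2.imwrite("pics/t8.png",d["frame"][:,:,::-1])
E
```

```text
13.15 [0.45111713 0.123154   0.18360999] [-3.11130643e+00 -4.33122074e-01 -1.52115491e-03] 0.015301284702082389 [-0.35649237  0.16635392 -2.33487715] [ 0.01204409 -0.04538074  0.04303539]
guard frame -0.15783018893731235 0.0017791530964738475
```

View pics/w8.png

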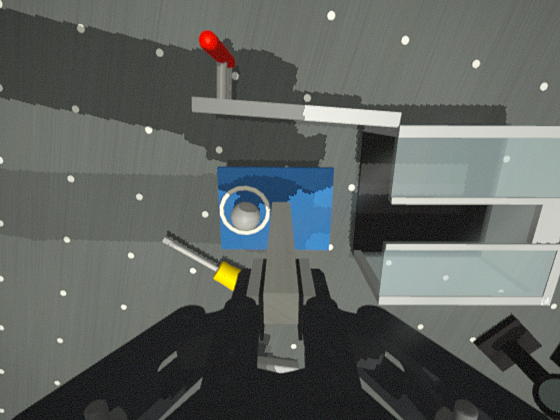

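View pics/t8.png

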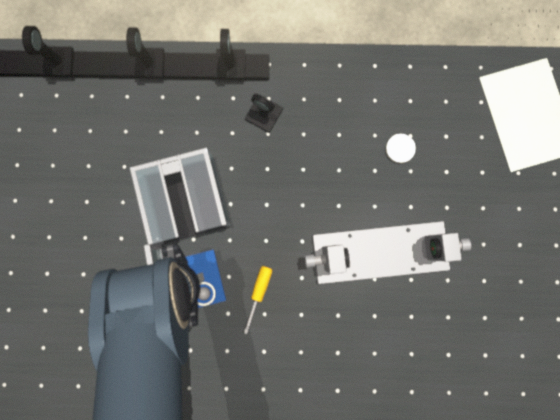

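The tray is out at guard x -0.158 m, the ball is in its ring and the door is still open. Carrying it up and across towards the gauge now.

Emit:
arm_command --pt "0 0.01 -0.06 0" --pt "-0.001 0.035 -0.12 0" --pt "-0.003 0.07 -0.18 0" --pt "-0.005 0.115 -0.24 0" --pt "-0.008 0.175 -0.3 0" --pt "-0.011 0.245 -0.36 0" --pt "-0.014 0.32 -0.42 0" --pt "-0.017 0.4 -0.48 0"

```text
time_s: 14.05
tool_pos: [0.4648, 0.0634, 0.2553]
orientation: [-3.112, -0.432, -0.0]
wrist_force: [0.0, 0.3, -3.1]
width: 0.0152
```

Emit:
arm_command --pt "-0.004 0.08 -0.05 0" --pt "-0.007 0.16 -0.09 0" --pt "-0.01 0.24 -0.12 0" --pt "-0.014 0.32 -0.135 0" --pt "-0.017 0.4 -0.14 0" --pt "-0.02 0.48 -0.14 0" --pt "-0.024 0.56 -0.14 0" --pt "-0.028 0.64 -0.14 0"

```text
time_s: 14.85
tool_pos: [0.4868, -0.0298, 0.2752]
orientation: [3.112, 0.433, -0.001]
wrist_force: [-0.6, 0.4, -2.7]
width: 0.0152
```

Emit:
arm_command --pt "-0.004 0.08 0 0.005" --pt "-0.007 0.16 0 0.015" --pt "-0.01 0.24 0 0.03" --pt "-0.014 0.32 0 0.045" --pt "-0.017 0.4 0 0.06" --pt "-0.02 0.48 0 0.075" --pt "-0.024 0.56 0 0.09" --pt "-0.028 0.64 0 0.096"

```text
time_s: 15.65
tool_pos: [0.5092, -0.1233, 0.2755]
orientation: [3.135, 0.196, -0.0]
wrist_force: [0.2, -0.7, -1.8]
width: 0.0147
```

```bash
python3 - <<'E'
from workcell import r
from h import *
s=r.state();print(s["time_s"],s["tool_pos"],s["orientation"],s["width"],s["wrist_force"],s["torque"])
print(rel(s,(.5353,-.233,.275),.1236))
E
```

```text
15.65 [ 0.50922713 -0.12334266  0.27549813] [ 3.13548163e+00  1.95790310e-01 -9.98042000e-05] 0.014689038103591555 [ 0.157392   -0.7305508  -1.80399898] [ 0.02142118 -0.05694633 -0.01837409]
(array([0.082, 0.747, 0.003]), 'ang', np.float64(0.1247), 'twist', np.float64(0.0007161795872590333))
```

Emit:
arm_command --pt "0.008 0.08 0 0" --pt "0.016 0.16 0 0" --pt "0.025 0.24 0 0" --pt "0.034 0.32 0 0" --pt "0.043 0.4 0 0" --pt "0.052 0.475 0 0" --pt "0.06 0.54 0 0" --pt "0.066 0.595 0 0"

```text
time_s: 16.45
tool_pos: [0.5302, -0.2106, 0.2755]
orientation: [3.135, 0.197, -0.0]
wrist_force: [0.9, 0.4, -2.6]
width: 0.0151
```

Emit:
arm_command --pt "0.005 0.045 0 0" --pt "0.009 0.08 0 0" --pt "0.012 0.105 0 0" --pt "0.014 0.12 0 0" --pt "0.015 0.125 0 0" --pt "0.015 0.125 0 0" --pt "0.015 0.125 0 0"

```text
time_s: 17.15
tool_pos: [0.5346, -0.2277, 0.2755]
orientation: [-3.135, -0.198, -0.0]
wrist_force: [-0.2, -0.9, -3.3]
width: 0.0148
```

```bash
python3 - <<'E'
from workcell import r
from h import *
import pickle
s=r.state();print(s["time_s"],s["tool_pos"],s["orientation"],s["width"],s["wrist_force"],s["torque"])
print(rel(s,(.5353,-.233,.2004),.1236))
D={n:r.get_image(n) for n in ["scene","top","wrist"]};pickle.dump(D,open("d9.pkl","wb"))
for n in D: cv2.imwrite(f"pics/{n}9.png",D[n]["frame"][:,:,::-1])
E
```

```text
17.15 [ 0.53461804 -0.22768385  0.27551074] [-3.13493594e+00 -1.98149482e-01 -4.28018434e-05] 0.014847239146253681 [-0.18549927 -0.91451393 -3.33362189] [ 0.05656508  0.01976577 -0.05363255]
(array([0.   , 0.036, 0.501]), 'ang', np.float64(0.1262), 'twist', np.float64(0.0016843574966543047))
```

View pics/wrist9.png

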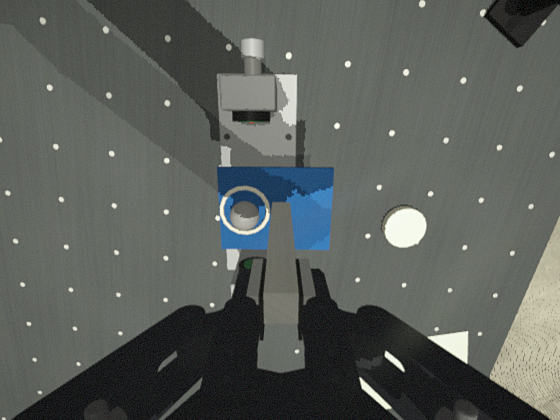

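View pics/top9.png

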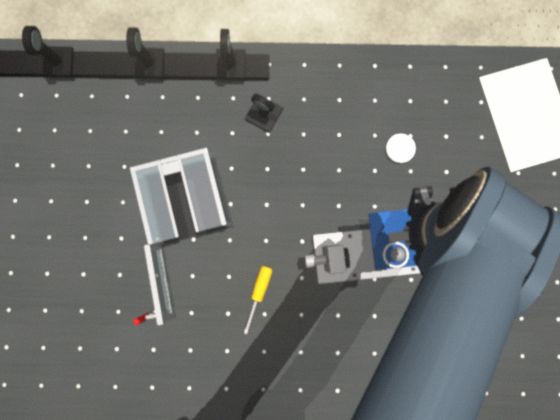

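View pics/scene9.png

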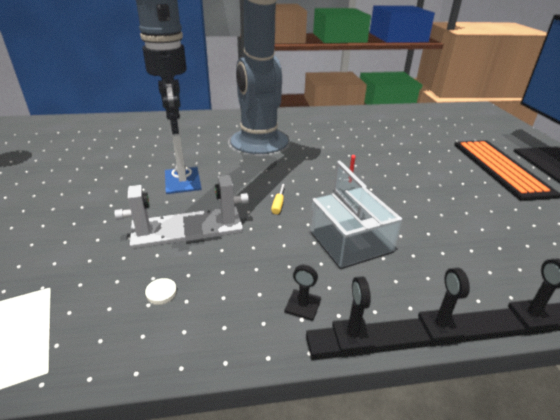

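The tray is level over the gauge. The ball is at (245,214) in the wrist view, in its ring at (245,211), and at about (397,254) in the top view. Checking the ball's position.

```bash
python3 - <<'E'
from h import *
import pickle
D=pickle.load(open("d9.pkl","rb"))
crop(D["wrist"],200,150,350,270,5,"w9c.png");crop(D["top"],300,200,480,300,4,"t9c.png");crop(D["scene"],110,120,260,250,5,"s9c.png")
E
```

```text
(no output)
```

View pics/w9c.png

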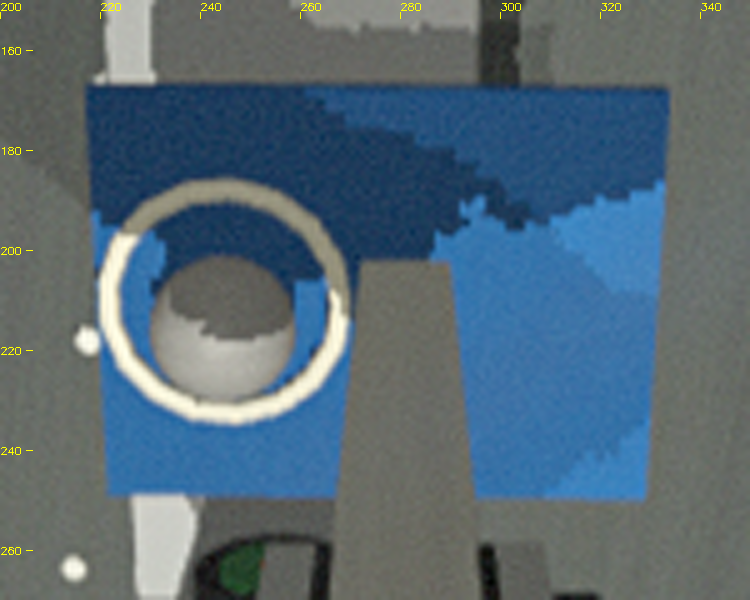

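View pics/t9c.png

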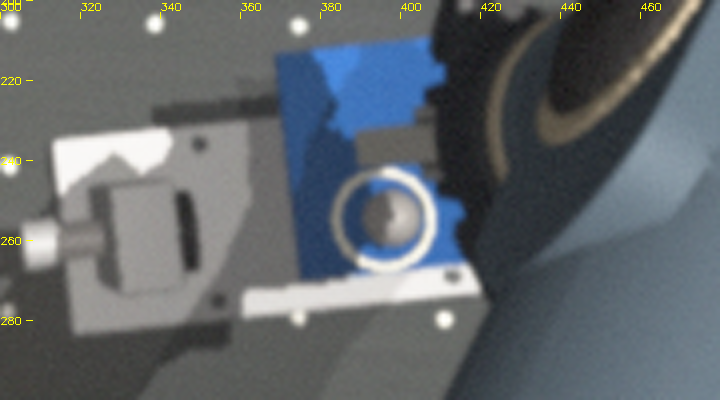

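View pics/s9c.png

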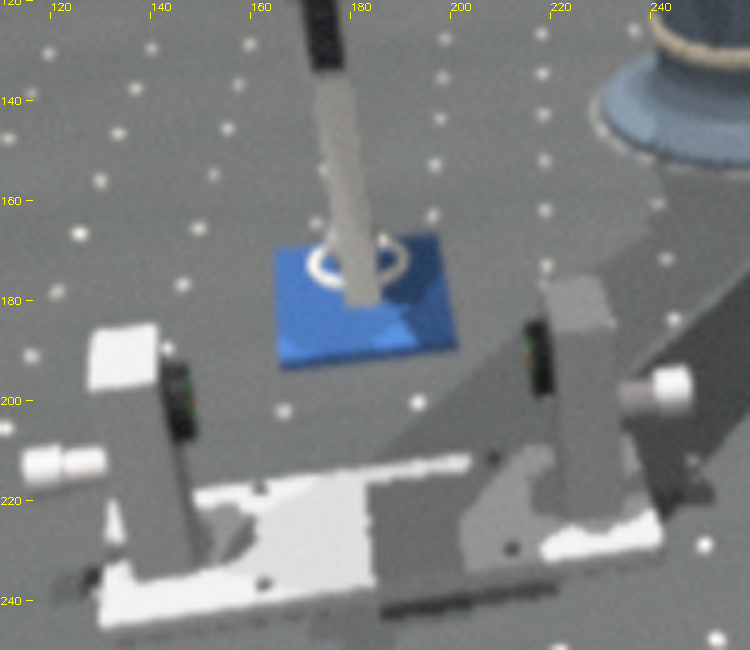

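```bash
python3 - <<'E'
from h import *
import pickle
np.set_printoptions(precision=4,suppress=True)
from workcell import r
D=pickle.load(open("d9.pkl","rb"));w=D["wrist"];t=D["top"];s=D["scene"]
bw=(200+222/5,150+328/5);bt=(300+390/4,200+217/4)
print("ball tri",tri([(w,*bw),(t,*bt)]),atz(w,*bw,.175),atz(t,*bt,.175))
rw=(200+224/5,150+301/5);rt=(300+383/4,200+219/4);rs=(110+358/5,120+262/5)
print("ring tri",tri([(w,*rw),(t,*rt)]),tri([(w,*rw),(s,*rs)]),tri([(t,*rt),(s,*rs)]),tri([(w,*rw),(t,*rt),(s,*rs)]))
# plate corners heights level check wrist+top, wrist+scene
A=[("far-left(+y,-x)",(200+87/5,150+86/5),(300+302/4,200+279/4)),("far-right(+y,+x)",(200+668/5,150+88/5),(300+276/4,200+53/4))]
for n,a,b in A: print(n,tri([(w,*a),(t,*b)]))
print("near right scene",tri([(w,200+647/5,150+499/5),(s,110+282/5,120+368/5)]), "far right scene",tri([(w,200+668/5,150+88/5),(s,110+456/5,120+347/5)]))
st=r.state();c=np.array([.5035,-.237,.1]);a=.1236
M=np.array([[np.cos(a),np.sin(a)],[-np.sin(a),np.cos(a)]])
for q in [tri([(w,*bw),(t,*bt)])[0],atz(t,*bt,.175)]: print("ball in gauge",M@(q[:2]-c[:2]))
print("ideal pocket in gauge",M@(np.array(st["tool_pos"][:2])-.032*np.array([np.cos(.126),np.sin(.126)])-c[:2]))
E
```

```text
ball tri (array([ 0.5031, -0.2334,  0.1693]), [0.00035392433463443917, 0.00035392433463439055]) [ 0.5038 -0.2316  0.175 ] [ 0.5028 -0.2318  0.175 ]
ring tri (array([ 0.5016, -0.2344,  0.1512]), [8.842466026933001e-05, 8.842466026929416e-05]) (array([ 0.5026, -0.2316,  0.1615]), [0.00042028430878761493, 0.0004202843087876951]) (array([ 0.5017, -0.232 ,  0.1612]), [2.3075754401343537e-05, 2.3075754401370307e-05]) (array([ 0.5021, -0.2318,  0.1612]), [0.0006836611587901205, 0.0004581596373527319, 0.00029686885763121777])
far-left(+y,-x) (array([ 0.4749, -0.197 ,  0.1568]), [0.0005012580288551777, 0.0005012580288551007])
far-right(+y,+x) (array([ 0.5727, -0.1824,  0.1731]), [0.0006069608778595787, 0.0006069608778597047])
near right scene (array([ 0.5855, -0.2601,  0.1582]), [0.0011085733984515323, 0.00110857339845163]) far right scene (array([ 0.5757, -0.1848,  0.157 ]), [0.0008222069303842, 0.0008222069303841329])
ball in gauge [0.     0.0037]
ball in gauge [-0.      0.0052]
ideal pocket in gauge [0.     0.0053]
```

All views agree: the ball is at gauge x≈0, y≈+5 mm, and the tray is level. The triangulated heights read about 4-5 mm low on known objects too, so that is a calibration bias. Shifting 5 mm and lowering 75 mm gently.

Emit:
arm_command --pt "0 0.005 0.015 0" --pt "0 0.012 0.045 0" --pt "0 0.02 0.09 0" --pt "0 0.027 0.14 0" --pt "0 0.032 0.19 0" --pt "0 0.034 0.24 0" --pt "0 0.034 0.29 0" --pt "0 0.034 0.34 0"

```text
time_s: 18.1
tool_pos: [0.5352, -0.233, 0.2237]
orientation: [-3.135, -0.198, 0.0]
wrist_force: [-0.2, 0.3, -1.5]
width: 0.0149
```

Emit:
arm_command --pt "0 0 0.045 0" --pt "0 0 0.085 0" --pt "0 0 0.115 0" --pt "0 0 0.14 0" --pt "0 0 0.155 0" --pt "0 0 0.16 0" --pt "0 0 0.16 0" --pt "0 0 0.16 0"

```text
time_s: 18.9
tool_pos: [0.5354, -0.2332, 0.2007]
orientation: [3.135, 0.198, 0.001]
wrist_force: [-1.0, -0.0, -2.0]
width: 0.0155
```

Emit:
arm_command --pt "0 0 0 0" --pt "0 0 0 0" --pt "0 0 0 0" --pt "0 0 0 0" --pt "0 0 0 0" --pt "0 0 0 0" --pt "0 0 0 0" --pt "0 0 0 0"

```text
time_s: 19.7
tool_pos: [0.5352, -0.2331, 0.2005]
orientation: [-3.135, -0.198, -0.0]
wrist_force: [-1.0, 0.1, -1.6]
width: 0.0152
```

```bash
python3 - <<'E'
from workcell import r
from h import *
import pickle
s=r.state();print(s["time_s"],s["tool_pos"],s["orientation"],s["width"],s["wrist_force"],s["torque"])
print(rel(s,(.5353,-.233,.2004),.1236))
D={n:r.get_image(n) for n in ["scene","top","wrist"]};pickle.dump(D,open("d10.pkl","wb"))
crop(D["wrist"],190,90,350,290,3,"w10c.png");crop(D["top"],300,200,480,300,4,"t10c.png");crop(D["scene"],110,120,260,250,5,"s10c.png")
cv2.imwrite("pics/top10.png",D["top"]["frame"][:,:,::-1])
E
```

```text
19.7 [ 0.53523356 -0.23308245  0.20051959] [-3.13533015e+00 -1.97532531e-01 -3.49763897e-05] 0.01518417960192248 [-1.00481633  0.0855507  -1.58755397] [ 0.00588559 -0.04609041  0.03919413]
(array([ 0.001, -0.   ,  0.001]), 'ang', np.float64(0.1258), 'twist', np.float64(0.0014247386087186571))
```

View pics/w10c.png

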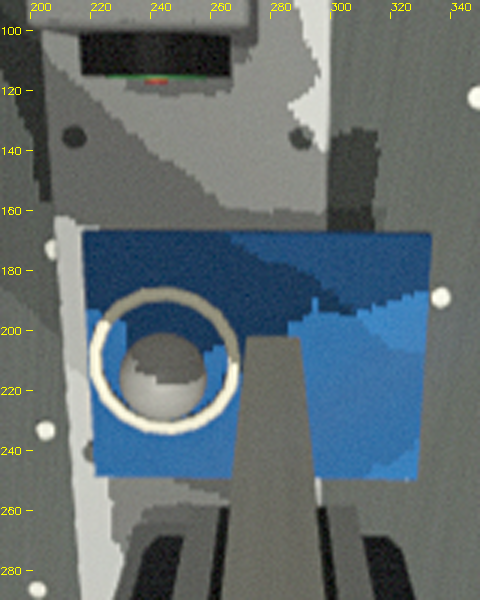

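View pics/t10c.png

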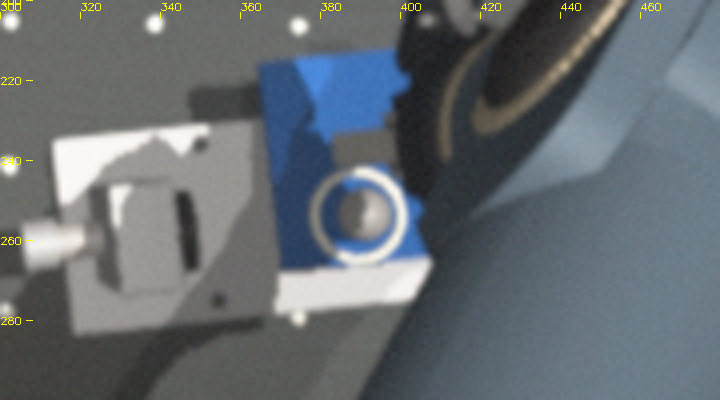

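View pics/s10c.png

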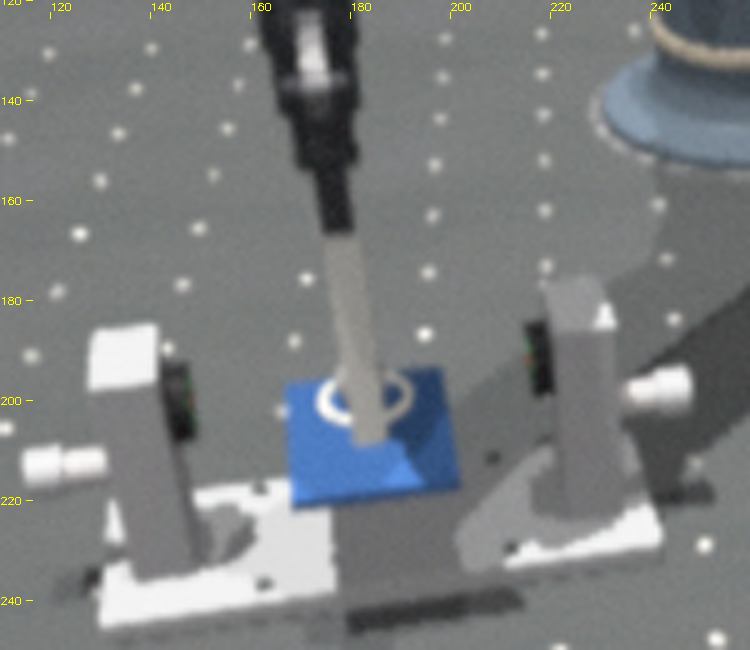

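View pics/top10.png

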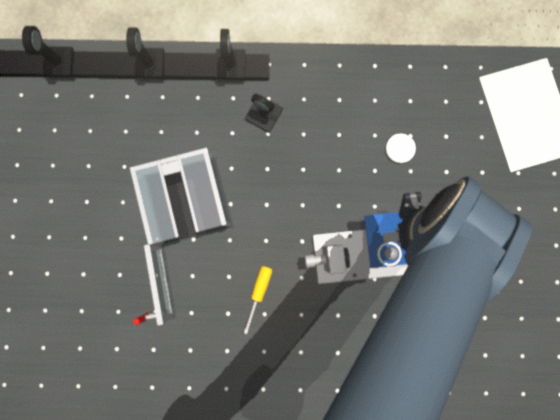

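```bash
python3 - <<'E'
from h import *
import pickle
from workcell import r
D=pickle.load(open("d10.pkl","rb"));w=D["wrist"];t=D["top"];s=D["scene"]
c=np.array([.5035,-.237]);a=.1236
M=np.array([[np.cos(a),np.sin(a)],[-np.sin(a),np.cos(a)]])
bt=(390.75,253.5);bw=(190+163/3,90+378/3)
for q in [atz(t,*bt,.1),atz(w,*bw,.1)]: print(q,"gauge",M@(q[:2]-c))
print("ring z (expect .0905)",tri([(t,300+358/4,200+216/4),(s,110+365/5,120+397/5)]))
q=r.state();print(np.abs(q["qvel"]).max(),q["width"])
E
```

```text
[ 0.50295993 -0.23687796  0.1       ] gauge [-0.0005209   0.00018769]
[ 0.50440633 -0.23735043  0.1       ] gauge [ 0.00085621 -0.00045949]
ring z (expect .0905) (array([ 0.50179333, -0.23770351,  0.08594385]), [7.05229601517774e-05, 7.052296015158156e-05])
0.0009350858996154663 0.014955877488639038
```

The ball is within 1 mm of the beam midpoint in plan from both cameras. The ring height carries the same −4.5 mm bias as the uprights of known height, so it is consistent. Everything is still, so I'm handing in.

```bash
python3 -c "
from workcell import r
print(r.close_job())"
```

```text
the job is handed in; nothing more can be done
None
```

I opened the guard door by its red handle to about 1.65 rad. I then gripped the tray's stem, lifted it 13 mm and drew it out along the roof slot. I carried it level to the gauge and handed the job in at about 20 s with the gripper still holding it. No verdict was reported.

**Last checks:**
- **Ball position:** it lay inside its ring, within 1 mm of the beam midpoint in plan, from both the top and wrist cameras.
- **Ball height:** about 0.100 m, worked out from the tool height.
- **Tray and arm:** the tool pointed straight down and the arm was still. The gripper was closed on the stem at 15 mm opening with a 60 N squeeze, and the wrist force was about 2 N.
- **Surroundings:** the top view showed the door still wide open and the lens mount, diffuser and screwdriver in place. The wrist force gave no sign of contact with the gauge.

**Disagreement:** heights measured from the top and scene cameras read 4–5 mm low, on the ring as well as on gauge uprights of known height. I took this as calibration bias and used the tool height instead.

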